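# Seat a taper-shank plate holder in a dividing turntable and set it to the pointer

## Task

Take the blue three-pin plate holder from the wooden rack and fit it to the green dividing turntable: lower its shank into the spindle, turn it under light pressure until its slot drops over the two dogs, and push it down slowly until it clicks fully home, without ramming or forcing it. Finish with the seated holder turned so that its white line stands at the red pointer, let go of it, and leave the other things where they are.

Things in the scene. Friction and masses are not known exactly. Their poses are not given: they have to be found in the camera images.
- holder: Blue plate holder, 0.4 to 0.65 kg, standing shank-down in one of the rack's two holes at any yaw. Origin: centre of the underside (seating face) of its steel flange, 65 mm across and 11 mm thick; z up its axis. A slot 14 mm wide cuts the flange at its +x and -x sides, from radius 17.5 mm out through the rim; a white line over the hub runs along x. Either way round fits.
- holder_hub (a point): Centre of the holder's round blue hub, the place to grip it: 46 mm across, from 11 to 47 mm above the holder's origin; this point 29 mm above it. Three thin pins stand on the hub, 15 mm from the axis, up to 70 mm above the origin.
- holder_tail (a point): Lower end of the holder's shank, 52.8 mm below its origin: steel taper 32 mm across under the flange, 20 mm across 40 mm lower, then a thin neck and a ball 12 mm across.
- spare_holder: Grey holder of the same make with a black rubber pad instead of pins, in the rack's other hole. Not wanted: leave it there. Origin as the blue one's.
- rack: Wooden rack block, 85 x 190 x 70 mm (x, y, z), fixed to the bench. Origin: centre of its underside. Two holes 36 mm wide at its y = -50 and +50 mm; the holders' flanges rest on its top, 70 mm above its origin.
- turntable: Green dividing turntable, base 180 x 180 mm, fixed to the bench; origin: centre of its underside, z up the spindle axis. Its spindle turns without end but stays put by a friction of 0.22 Nm, more than light pressure on the dogs can drag. It was left with the line through its dogs 20 to 100 degrees anticlockwise (from above) of the turntable's x axis; the exact angle is not measured: see or feel it.
- nose (a point): Centre of the spindle nose's upper face, 105 mm above the turntable's origin: bright steel, 74 mm across, with the taper hole, 33 mm wide. Home: the holder's origin at this point. Two dark dogs stand opposite each other on the face, 12 mm wide, 20.5 to 32.5 mm from the axis, 11 mm tall: off the slot, the flange stops on them 11 mm too high; it drops when within about 2 degrees of them.
- catch (a point): Spring catch inside the spindle, 46 mm under the nose face: two balls that snap over the shank's tail. The last 7 mm down to home go against it: about 9 to 13 N downward in all, the holder's weight included; then it clicks home and is held. Over 70 N of contact in all damages the spindle: weight and catch make 20 N, landing at 10 mm/s another 30 N, so come down slower than that and push lightly.
- pointer (a point): Tip of the fixed red pointer, 46 mm from the spindle axis on the turntable's -x side, 84 mm above its origin. The white line stands at it when the holder's x axis is parallel to the turntable's x axis, either way round.
- bowl: Clay-coloured bowl, 80 mm wide, 45 mm high, a bystander; origin under its centre.
- slip_jar: Dark red lidded jar, 68 mm wide, 85 mm high, a bystander; origin under its centre.
- brush: Wooden brush lying on the bench, a bystander.
- cup: White cup, 72 mm wide, 75 mm high, a bystander; origin under its centre.
- tin: Tin with a yellow band, 74 mm wide, 110 mm high, a bystander; origin under its centre.

How it is judged:
On the way:
1. the blue holder is fully home in the spindle, its slot over the dogs (z of holder in the frame of turntable below 0.1068 m and horizontal distance between holder and turntable below 0.003 m and angle between holder's own z axis and vertical below 0.04 rad), for 0.2 s.
At the end, for the whole second after the job is handed in: The blue holder is fully home in the turntable's spindle (flange within 1.8 mm of the nose face, centred within 3 mm, upright within 2 degrees), slot over the dogs, its white line within 0.10 rad (about 6 degrees) of the red pointer, released and at rest; the other things lie where they were (all of step 1 and angle between the x axis of holder and the x axis of turntable, either way round below 0.1 rad and linear speed of holder below 0.01 m/s and angular speed of holder below 0.05 rad/s); the robot touches nothing.
It fails at once if the spindle is forced: more than 70 N of contact between the holder and the turntable (contact force between holder and turntable above 70 N).
It fails at once if another thing moved by more than 15 mm (distance of any of spare_holder, bowl, slip_jar, brush, cup, tin from where it was at the start of the episode above 0.015 m).
It also fails if it takes over 72 s, if anything falls off the work surface, if the arm or the gripper's body presses on something with over 40 N, if the wrist force passes 120 N, or if a joint passes its speed limit or range.

## Robot

A 6-joint arm with a two-finger parallel gripper is mounted at the origin on the work surface. World frame = base frame: x ahead of the robot, y to its left, z up, the work surface at z = 0. Lengths are in m, angles in rad, forces in N, time in s.
With the tool pointing down it reaches from about 0.35 to 0.775 m from the base axis. Payload 7.3 kg.
Tool frame: the origin (TCP) lies at the very end of the fingers, on their centre line; the grasp point (between the pads) lies 19 mm behind it; z points along the fingers, y is the line along which they close (so a half turn about z gives the same grasp; the last joint's range is limited). The gripper opens to 92 mm and grips with 3 to 60 N. Pads are 19 mm wide; open, the fingers measure 130 mm over their backs; the gripper's body (75 mm by 190 mm) begins 47 mm behind the grasp point.
Start: joints at [-1.409, 0.342, 1.524, -0, 1.275, -0.146], TCP at [0.159, -0.5, 0.192] pointing down, gripper open.
Joint ranges: [-2.53, 2.53], [-0.77, 2.02], [0.04, 2.7], [-1, 4.14], [0.28, 2.66], [-3.11, 3.11]. Speed limits (rad/s): [2.57, 2.57, 3.14, 3.14, 3.14, 3.14].

## Interface

Orientations are given as [roll, pitch, yaw] about the fixed x, y, z axes, in that order (R = Rz(yaw) Ry(pitch) Rx(roll)).
In Python, from cell import robot gives the robot as it stands.
- The arm moves only by the tool apply_moves, never from a script. Its argument "motion" is text: rows parted by semicolons, each of 7 numbers parted by spaces: the opening in per cent of the stroke, from 0 (shut) to 100 (fully open), then the shift along the tool's x, y, z in cm, then the turn, a rotation vector about the tool's x, y, z in rad. A call has 1 to 20 rows; each row shifts and turns the commanded pose from where the row before left it, along the tool's axes as they then stand; what a row does not reach is not made up. A row lasts 1/8 s, in which the tool goes at most 62.5 mm and 10.7 degrees, less where a joint would pass 70% of its speed; a pose out of reach is approached as far as the arm can. A call with a gripper value outside its range is refused whole. The fingers move at their own pace and stop on an object; "force" is the grip in N (left out, the last holds). Time passes only in rows, so rows that do not move let the fingers close. It gives the time, the measured TCP pose, the force, the opening and the grip force at its end, in the units of the state.
- robot.observe(): the state, without advancing time (a new reading comes with each control period).
- robot.read_camera(name): name is "scene" or "top" or "wrist"; returns a dict with "img" (384x512x3 uint8, red, green, blue), "fovy" (degrees; the focal length in pixels is half the picture's height over the tangent of half this angle, whatever the lens; pixels are square), "cx", "cy" (the principal point, pixels), "k1" (the pictures are not rectified: a ray, as slopes to the right and down, at radius r is drawn at 1 + k1 r^2 times it, then the intrinsics apply), "R" (3x3) and "t" (3): a world point X has camera coordinates R X + t; the wrist camera has in their place "hand_eye" (4x4, takes a point from camera to tool coordinates, whose origin is the TCP and whose axes are the flange's). Camera axes: x right, y down, z forward; pixel columns grow to the right and rows downward; lengths in m; the calibration is good to about 2 mm. A picture is of the moment at which its call begins: read the wrist's pose just before it. There is no depth.
- robot.hand_in(): hands the job in; it is judged then, once.
Trained networks look in a picture, given as the dict that the camera call returned (one of the last four; its "shot" number tells which), for a name from the list of things; names that differ only in an ending like _2 or _b are one class to them, and where a whole thing is asked for, a point or a joint stands for the part that bears it (a point fixed in the world has none). Each returns a list of dicts, best first, with "score" (0 to 1); they miss things now and then, are a little off and sometimes report something else, mostly with a low value. They report only what shows in the picture. A call takes as long as a camera call.
- robot.search_frame(target, picture): "centre" ([x, y, z] in m, in world coordinates, good to about 4 mm: the middle of the surface that is visible of it).
- robot.trace(target, picture): "pixels" (384x512 bool, what is visible of it).
The state is a dict: "time": time; "qpos": joint angles; "qvel": joint speeds; "joint_efforts": joint torques, N m; "tool_pos": TCP position; "tool_rot": TCP orientation; "contact_force": force on the tool from outside, world axes, zero at the start; "torque": the same for the moment, N m; "opening": finger opening in m; "grip_force": force on a finger pad.
Only numpy, scipy, OpenCV 4.12 (cv2) and the standard library are available. Lean on these libraries where they do the work, as an engineer would, in place of code of your own. Each camera call takes 0.05 s, during which the arm holds its last target. There are 200 camera calls.

## Working session

There is one attempt and no reset: what is moved stays moved. The work goes in short steps, Python scripts to look and compute and a tool call to move; the robot and the scene stay as the last step left them, time stands still between calls to the robot, and variables do not carry over. Pictures are saved under pics/ and viewed, at most 11 in all, crops included, and the job is handed in when it is done.

Besides the shell and the picture viewer there is one more tool, called after "Emit:" as name(argument=value, ...) on one line, values as JSON. apply_moves: Moves the arm, as the interface text tells. Its arguments: {"type":"object","properties":{"motion":{"type":"string"},"force":{"type":"number"}},"required":["motion"]}

```bash
mkdir -p pics; ls; cat > h.py <<'E'
import numpy as np, cv2
from cell import robot
from scipy.spatial.transform import Rotation as Ro
def cam(p):
    f=p["img"].shape[0]/2/np.tan(np.radians(p["fovy"])/2); return f
def pose(s):
    T=np.eye(4); T[:3,:3]=Ro.from_euler('xyz',s["tool_rot"]).as_matrix() if len(np.ravel(s["tool_rot"]))==3 else np.array(s["tool_rot"]).reshape(3,3); T[:3,3]=s["tool_pos"]; return T
def ext(p,s=None):
    if "R" in p and p["R"] is not None: return np.array(p["R"]),np.array(p["t"])
    M=np.linalg.inv(pose(s)@np.array(p["hand_eye"])); return M[:3,:3],M[:3,3]
def ray(p,uv,s=None):
    f=cam(p); k=p["k1"]; R,t=ext(p,s)
    d=(np.atleast_2d(uv)-[p["cx"],p["cy"]])/f; x=d.copy()
    for _ in range(20): x=d/(1+k*(x**2).sum(1,keepdims=True))
    return -R.T@t, np.c_[x,np.ones(len(x))]@R
def onz(p,uv,z,s=None):
    c,d=ray(p,uv,s); return c+d*((z-c[2])/d[:,2:3])
def proj(p,X,s=None):
    R,t=ext(p,s); c=np.atleast_2d(X)@R.T+t; x=c[:,:2]/c[:,2:3]
    return x*(1+p["k1"]*(x**2).sum(1,keepdims=True))*cam(p)+[p["cx"],p["cy"]]
def save(n,img): cv2.imwrite("pics/"+n,cv2.cvtColor(img,cv2.COLOR_RGB2BGR))
E
python3 - <<'E'
from h import *
s=robot.observe(); print(s)
for n in ("top","scene"):
    p=robot.read_camera(n); save(n+".png",p["img"]); print(n,p["fovy"],p["k1"],-np.array(p["R"]).T@p["t"])
    for t in ("holder","spare_holder","rack","turntable","nose","pointer","bowl","slip_jar","cup","tin","brush"):
        try: print(t,[(np.round(r["centre"],3),round(r["score"],2)) for r in robot.search_frame(t,p)[:3]])
        except Exception as e: print(t,e)
a=cv2.imread("pics/top.png"); b=cv2.imread("pics/scene.png"); 
E
```

```text
pics
{'time': 0.0, 'qpos': array([-1.40900408e+00,  3.42735034e-01,  1.52506865e+00, -2.53328743e-05,
        1.27541637e+00, -1.46007037e-01]), 'qvel': array([-0.00098885, -0.00072628, -0.00056344,  0.00058398,  0.00142753,
       -0.0001924 ]), 'joint_efforts': array([ 6.37539506e-05, -4.31239700e+01, -2.44218099e+01,  7.16726203e-02,
        5.60436677e-02, -1.22687366e-04]), 'tool_pos': array([ 0.15898402, -0.49983   ,  0.19122062]), 'tool_rot': array([-3.13997905e+00, -2.12801277e-04,  3.07806508e-01]), 'contact_force': array([-0.30097641, -0.01902449, -0.16706275]), 'torque': array([ 0.00135673, -0.0333744 , -0.02402757]), 'grip_force': 0.0, 'opening': 0.09223618859909326}
top 52.846230578938844 0.019658744950261934 [ 0.4155674  -0.00887071  1.42102456]
holder [(array([0.469, 0.164, 0.121]), 0.5)]
spare_holder [(array([0.474, 0.262, 0.114]), 0.82)]
rack [(array([0.469, 0.211, 0.071]), 0.58)]
turntable [(array([0.484, 0.402, 0.108]), 0.71), (array([ 0.569, -0.22 ,  0.072]), 0.67)]
nose [(array([ 0.568, -0.219,  0.076]), 0.84), (array([0.465, 0.162, 0.118]), 0.72)]
pointer [(arra
[... 427 characters left out ...]
 [(array([0.481, 0.17 , 0.1  ]), 0.78)]
spare_holder [(array([0.483, 0.267, 0.106]), 0.77)]
rack [(array([0.512, 0.218, 0.067]), 0.96)]
turntable [(array([ 0.607, -0.212,  0.068]), 0.89), (array([0.703, 0.047, 0.084]), 0.35)]
nose [(array([0.662, 0.24 , 0.015]), 0.74), (array([ 0.606, -0.214,  0.071]), 0.72)]
pointer [(array([ 0.605, -0.212,  0.069]), 0.83)]
bowl [(array([0.481, 0.165, 0.102]), 0.18)]
slip_jar [(array([0.702, 0.048, 0.083]), 0.88), (array([0.482, 0.267, 0.104]), 0.68)]
cup [(array([ 0.518, -0.453,  0.049]), 0.92), (array([0.484, 0.171, 0.1  ]), 0.19), (array([0.66 , 0.241, 0.02 ]), 0.17)]
tin [(array([0.504, 0.408, 0.097]), 0.97)]
brush [(array([0.663, 0.242, 0.019]), 0.98)]
```

View pics/top.png

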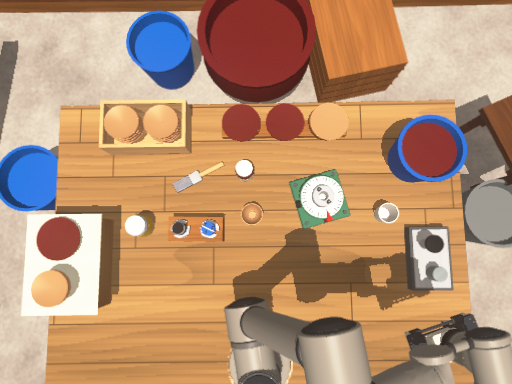

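View pics/scene.png

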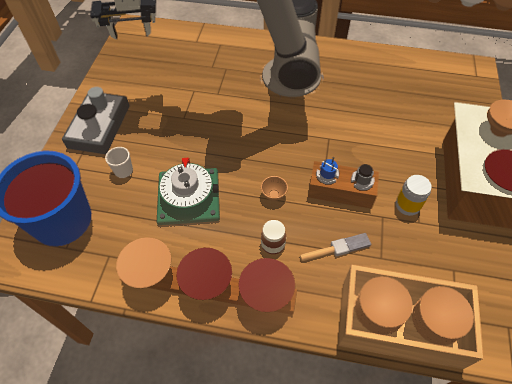

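```bash
python3 - <<'E'
from h import *
s=robot.observe(); p=robot.read_camera("wrist"); print(np.round(p["hand_eye"],3),p["fovy"])
p=robot.read_camera("top"); R=p["img"].astype(int)
m=(R[...,0]>170)&(R[...,1]<60)&(R[...,2]<60); m[:,:300]=0;m[:,350:]=0;m[:150]=0;m[230:]=0
v,u=np.nonzero(m); print(len(u),u.mean(),v.mean(),onz(p,[u.mean(),v.mean()],.084), onz(p,[[322.5,198],[209,228],[180,228]],.105))
for t in("holder","spare_holder"):
    q=robot.trace(t,p)[0]["pixels"]; v,u=np.nonzero(q); print(t,len(u),u.mean(),v.mean(),onz(p,[u.mean(),v.mean()],.1))
E
```

```text
[[-0.001 -0.963 -0.269  0.072]
 [ 1.    -0.001  0.    -0.   ]
 [-0.    -0.269  0.963 -0.193]
 [ 0.     0.     0.     1.   ]] 65.58338243144074
0 nan nan [[nan nan nan]] [[ 0.56757948 -0.2235138   0.105     ]
 [ 0.46958917  0.16489806  0.105     ]
 [ 0.47075673  0.26357137  0.105     ]]
holder 246 208.8658536585366 228.58130081300814 [[0.46782211 0.16600727 0.1       ]]
spare_holder 240 208.74583333333334 228.17916666666667 [[0.46919495 0.16642341 0.1       ]]<stdin>:5: RuntimeWarning: Mean of empty slice.
  ret = ret.dtype.type(ret / rcount)
```

Emit:
apply_moves(motion="100 5.3 -1.6 -0.7 0 0 0;100 5.3 -1.6 -0.7 0 0 0;100 5.3 -1.6 -0.7 0 0 0;100 5.3 -1.6 -0.7 0 0 0;100 5.3 -1.6 -0.7 0 0 0;100 5.3 -1.6 -0.7 0 0 0;100 5.3 -1.6 -0.7 0 0 0;100 5.3 -1.6 -0.7 0 0 0;100 5.1 -1.5 -0.4 0 0 0;100 0 0 0 0 0 0;100 0 0 0 0 0 0;100 0 0 0 0 0 0")

```text
time: 2.9
tool_pos: [0.5676, -0.2211, 0.252]
tool_rot: [3.141, 0.0, 0.306]
contact_force: [0.3, -0.3, -0.9]
opening: 0.0918
grip_force: 0.0
```

```bash
python3 - <<'E'
from h import *
s=robot.observe(); p=robot.read_camera("wrist"); save("w1.png",p["img"]); np.save("w1.npy",dict(p=p,s=s),allow_pickle=True)
print(s["tool_pos"],s["tool_rot"],s["qpos"],s["time"],proj(p,[.5676,-.2235,.105],s))
E
```

```text
[ 0.56757027 -0.22106169  0.2519912 ] [3.14144660e+00 3.69645750e-04 3.06258302e-01] [-4.96958822e-01  4.67996729e-01  1.16444658e+00 -3.68111695e-04
  1.50930093e+00  7.67601827e-01] 2.9 [[259.50012591 172.51415437]]
```

View pics/w1.png

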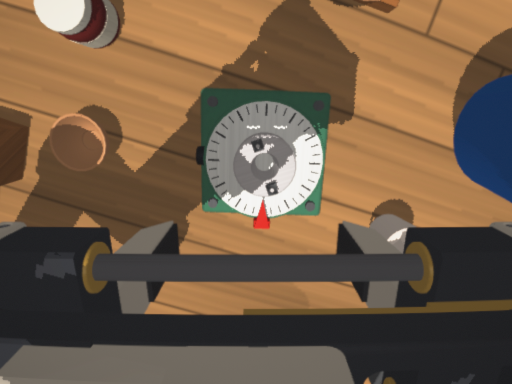

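```bash
python3 - <<'E'
from h import *
d=np.load("w1.npy",allow_pickle=True).item(); p,s=d["p"],d["s"]; I=p["img"].astype(int)
g=I.sum(2)
for (u0,v0) in((258,145),(272,188)):
    m=np.zeros(g.shape,bool); m[v0-9:v0+10,u0-9:u0+10]=g[v0-9:v0+10,u0-9:u0+10]<170
    v,u=np.nonzero(m); print(len(u),u.mean(),v.mean(),onz(p,[u.mean(),v.mean()],.114,s))
m=(I[...,0]>150)&(I[...,1]<70)&(I[...,2]<70)&(np.arange(512)>240)&(np.arange(512)<290)
v,u=np.nonzero(m); i=v.argmin(); print("tip",u[i],v[i],onz(p,[u[i],v[i]],.084,s), "mean",onz(p,[u.mean(),v.mean()],.084,s))
m=(I[...,1]-I[...,0]>30); m=cv2.morphologyEx(m.astype(np.uint8),cv2.MORPH_OPEN,np.ones((3,3)))
q=[max(((u,v) for v,u in zip(*np.nonzero(m))),key=lambda a:a[0]*x+a[1]*y) for x,y in((-1,-1),(1,-1),(1,1),(-1,1))]; print(q)
print(onz(p,q,.05,s),onz(p,q,.03,s))
big=cv2.resize(p["img"][80:240,190:340],None,fx=4,fy=4,interpolation=cv2.INTER_CUBIC)[:600]; save("w1z.png",big)
E
```

```text
39 257.28205128205127 143.10256410256412 [[ 0.60029045 -0.21048117  0.114     ]]
4 267.5 187.0 [[ 0.55598975 -0.23676007  0.114     ]]
tip 262 203 [[ 0.52662343 -0.24000846  0.084     ]] mean [[ 0.50522374 -0.24607106  0.084     ]]
[(np.int64(205), np.int64(202)), (np.int64(325), np.int64(128)), (np.int64(318), np.int64(212)), (np.int64(203), np.int64(209))]
[[ 0.49382528 -0.16774303  0.05      ]
 [ 0.63885483 -0.29097021  0.05      ]
 [ 0.52732541 -0.32305812  0.05      ]
 [ 0.48300994 -0.16768613  0.05      ]] [[ 0.48662678 -0.16614844  0.03      ]
 [ 0.63900137 -0.29561649  0.03      ]
 [ 0.52182352 -0.32932949  0.03      ]
 [ 0.47526369 -0.16608866  0.03      ]]
```

View pics/w1z.png

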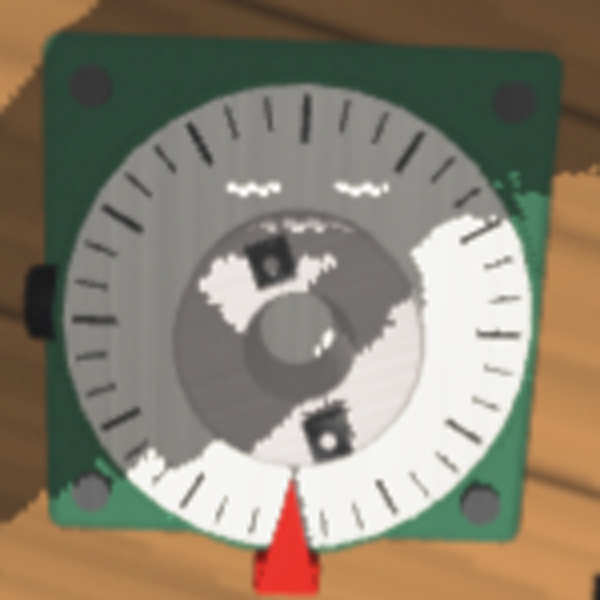

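```bash
python3 - <<'E'
from h import *
d=np.load("w1.npy",allow_pickle=True).item(); p,s=d["p"],d["s"]
f=lambda L,z: onz(p,np.array(L)/4.+[190,80]-.4,z,s)
D=f([(271,262),(328,432)],.115); v=D[0]-D[1]; print(D,D.mean(0),np.hypot(*v[:2]),np.degrees(np.arctan2(v[1],v[0])))
C=f([(298.5,337.5)],.105)[0]; T=f([(293,470)],.084)[0]; print(C,T,np.hypot(*(C-T)[:2]),np.degrees(np.arctan2(*(C-T)[1::-1])))
for z in (.02,.04,.06):
  S=f([(90,86),(515,103),(481,505),(91,491)],z); print(z,S.mean(0),[np.round((np.linalg.norm(a),np.degrees(np.arctan2(a[1],a[0]))),3) for a in (S[0]-S[3],S[1]-S[2],S[0]-S[1],S[3]-S[2])])
E
```

```text
[[ 0.59832812 -0.21117872  0.115     ]
 [ 0.55696885 -0.24134745  0.115     ]] [ 0.57764849 -0.22626308  0.115     ] 0.05119318547554908 36.10816419085454
[ 0.57884243 -0.22565718  0.105     ] [ 0.53440864 -0.23864459  0.084     ] 0.046292915529015155 16.292956135793013
0.02 [ 0.57546081 -0.22720166  0.02      ] [array([ 0.146, 15.42 ]), array([ 0.146, 15.5  ]), array([  0.146, 105.342]), array([  0.146, 105.341])]
0.04 [ 0.57830853 -0.22588498  0.04      ] [array([ 0.139, 15.42 ]), array([ 0.139, 15.5  ]), array([  0.139, 105.342]), array([  0.14 , 105.341])]
0.06 [ 0.58115626 -0.2245683   0.06      ] [array([ 0.132, 15.42 ]), array([ 0.132, 15.5  ]), array([  0.132, 105.342]), array([  0.133, 105.341])]
```

Emit:
apply_moves(motion="100 0.3 -5.7 0 0 0 0;100 0.3 -5.7 0 0 0 0;100 0.3 -5.7 0 0 0 0;100 0.3 -5.7 0 0 0 0;100 0.3 -5.7 0 0 0 0;100 0.3 -5.7 0 0 0 0;100 0.4 -5.6 0 0 0 0;100 0 0 0 0 0 -0.18;100 0 0 0 0 0 -0.18;100 0 0 0 0 0 -0.18;100 0 0 0 0 0 -0.18;100 0 0 0 0 0 -0.18;100 0 0 0 0 0 -0.18;100 0 0 0 0 0 -0.185;100 0 0 0 0 0 0;100 0 0 0 0 0 0;100 0 0 0 0 0 0")

```text
time: 5.08
tool_pos: [0.4688, 0.1656, 0.252]
tool_rot: [3.141, 0.0, 1.57]
contact_force: [-0.3, 0.4, 0.3]
opening: 0.0919
grip_force: 0.0
```

```bash
python3 - <<'E'
from h import *
s=robot.observe(); p=robot.read_camera("wrist"); np.save("w2.npy",dict(p=p,s=s),allow_pickle=True)
uv=proj(p,[.469,.165,.1],s)[0]; print(s["tool_pos"],s["tool_rot"],s["qpos"],s["time"],uv)
u,v=uv.astype(int); u0,v0=max(u-90,0),max(v-75,0); print(u0,v0); save("w2z.png",cv2.resize(p["img"][v0:v0+150,u0:u0+180],None,fx=4,fy=4,interpolation=cv2.INTER_CUBIC))
E
```

```text
[0.46883708 0.16559069 0.2519594 ] [3.14141898e+00 7.06474724e-05 1.57038535e+00] [ 1.85325579e-01  2.48698588e-01  1.48837113e+00 -1.02926696e-04
  1.40436530e+00  1.85753589e-01] 5.075 [258.15810915 172.02806972]
168 97
```

View pics/w2z.png

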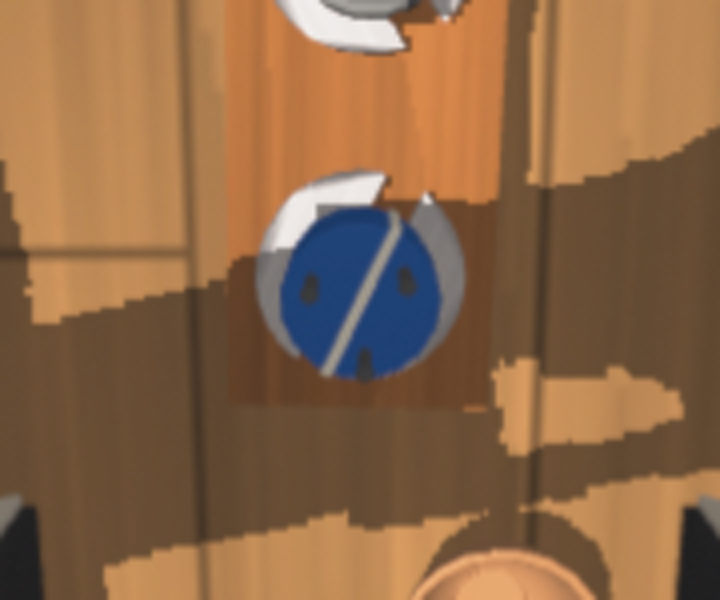

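```bash
python3 - <<'E'
from h import *
d=np.load("w2.npy",allow_pickle=True).item(); p,s=d["p"],d["s"]
f=lambda L,z: onz(p,np.array(L)/4.+[168,97]-.4,z,s)
L=f([(327,374),(396,214),(361,293)],.117); v=L[1]-L[0]; print(L,np.hypot(*v[:2]),np.degrees(np.arctan2(v[1],v[0])))
I=cv2.cvtColor(p["img"],cv2.COLOR_RGB2HSV); m=cv2.inRange(I,(100,120,40),(125,255,255)); m[:130]=0;m[210:]=0;m[:,:220]=0;m[:,300:]=0
c=max(cv2.findContours(m,0,2)[0],key=cv2.contourArea); e=cv2.fitEllipse(cv2.convexHull(c)); print(e,onz(p,e[0],.117,s))
E
```

```text
[[0.45889764 0.14756412 0.117     ]
 [0.47826175 0.19323028 0.117     ]
 [0.46861346 0.17108629 0.117     ]] 0.04960208607189199 67.02128917348436
((250.665771484375, 166.3318328857422), (21.698259353637695, 41.815711975097656), 24.750261306762695) [[0.46059268 0.17509706 0.117     ]]
```

```bash
python3 - <<'E'
from h import *
d=np.load("w2.npy",allow_pickle=True).item(); p,s=d["p"],d["s"]
f=lambda L,z: np.round(onz(p,np.array(L)/4.+[168,97]-.4,z,s),4)
print("hub bottom",f([(361,380)],.117)[0]+[0,.023,0],"hub L/R",f([(281,295),(441,295)],.117))
print("flange L/R",f([(256,275),(465,275)],.081),"rim top",f([(345,170)],.070),f([(345,170)],.081)," rack edge",f([(228,404),(490,407),(228,100),(505,100)],.07))
print("slot",f([(386,175),(426,193)],.081))
E
```

```text
hub bottom [0.4686 0.1688 0.117 ] hub L/R [[0.4462 0.1705 0.117 ]
 [0.491  0.1705 0.117 ]]
flange L/R [[0.4362 0.1695 0.081 ]
 [0.5009 0.1694 0.081 ]] rim top [[0.4637 0.2006 0.07  ]] [[0.4638 0.2017 0.081 ]]  rack edge [[0.4249 0.1244 0.07  ]
 [0.5111 0.1233 0.07  ]
 [0.4278 0.222  0.07  ]
 [0.513  0.222  0.07  ]]
slot [[0.4763 0.2002 0.081 ]
 [0.4885 0.1947 0.081 ]]
```

Emit:
apply_moves(motion="100 0.3 0 4 0 0 0;100 0 0 4 0 0 0;100 0 0 4 0 0 0;100 0 0 2.6 0 0 0;100 0 0 1.2 0 0 0;100 0 0 0.8 0 0 0;100 0 0 0 0 0 0;100 0 0 0 0 0 0")

```text
time: 6.12
tool_pos: [0.4694, 0.1689, 0.0867]
tool_rot: [3.14, -0.0, 1.573]
contact_force: [-0.1, 0.3, 0.5]
opening: 0.0921
grip_force: 0.0
```

Emit:
apply_moves(motion="40 0 0 0 0 0 0;40 0 0 0 0 0 0;40 0 0 0 0 0 0;40 0 0 0 0 0 0;40 0 0 0 0 0 0;40 0 0 0 0 0 0", force=40)

```text
time: 6.88
tool_pos: [0.4688, 0.1688, 0.0859]
tool_rot: [-3.142, 0.0, 1.573]
contact_force: [-0.4, 0.5, -0.2]
opening: 0.0383
grip_force: 0.0
```

```bash
python3 - <<'E'
from h import *
s=robot.observe(); print(s["opening"],s["grip_force"]); p=robot.read_camera("wrist"); save("w3.png",p["img"]); print(robot.observe()["opening"])
E
```

```text
0.0382999151103616 0.0
0.03743239793767986
```

View pics/w3.png

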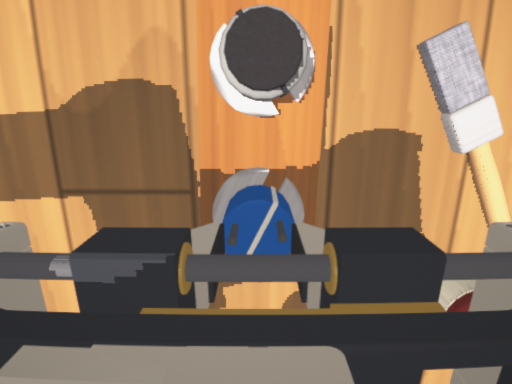

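Emit:
apply_moves(motion="0 0 0 0 0 0 0;0 0 0 0 0 0 0;0 0 0 0 0 0 0;0 0 0 0 0 0 0", force=40)

```text
time: 7.42
tool_pos: [0.4686, 0.1688, 0.0859]
tool_rot: [-3.141, 0.0, 1.573]
contact_force: [0.0, 0.0, 0.2]
opening: 0.028
grip_force: 40.0
```

```bash
python3 - <<'E'
from h import *
s=robot.observe(); p=robot.read_camera("wrist"); q=p["img"]
print(proj(p,[[.4686,.1688,.117],[.4686,.1688+.023,.117],[.4686,.1688+.0325,.081],[.4686-.023,.1688,.117],[.4686+.023,.1688,.117],[*s["tool_pos"]],[.4836,.1688,.09],[.4836,.1688,.12]],s))
save("w4.png",cv2.resize(q[140:330,180:340],None,fx=3.1,fy=3.1))
E
```

```text
[[258.57799301 235.4983167 ]
 [258.67790859 198.13491923]
 [258.514132   169.11900168]
 [219.54777076 235.4083027 ]
 [297.60151695 235.51413946]
 [258.48566971 216.92228152]
 [280.6331519  219.06071784]
 [284.48226408 237.6490825 ]]
```

View pics/w4.png

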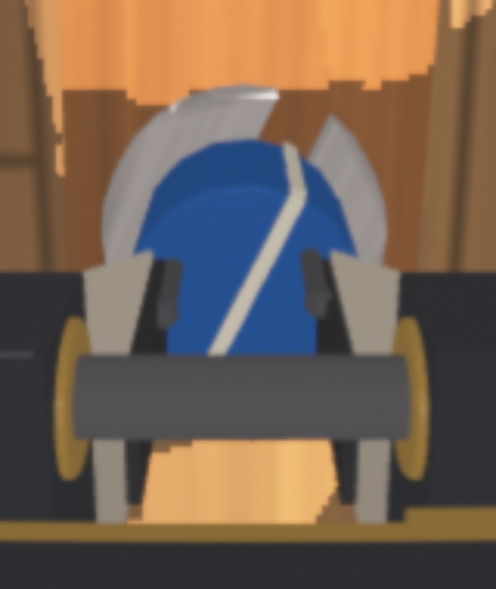

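Emit:
apply_moves(motion="100 0 0 0 0 0 0;100 0 0 0 0 0 0;100 0 0 0 0 0 0;100 0 0 0 0 0 0;100 0 0 0 0 0 0;100 0 0 0 0 0 0")

```text
time: 8.22
tool_pos: [0.4688, 0.1688, 0.0859]
tool_rot: [-3.142, 0.0, 1.573]
contact_force: [0.7, -0.3, -0.9]
opening: 0.0828
grip_force: 0.0
```

Emit:
apply_moves(motion="100 0 0 0.8 0 0 0;100 0 0 0.8 0 0 0;100 0 0 0.6 0 0 0;100 0 0 0.4 0 0 0;100 0 0 0.2 0 0 0;100 0 0 0 0 0 0")

```text
time: 8.98
tool_pos: [0.4688, 0.1688, 0.0578]
tool_rot: [-3.142, 0.0, 1.573]
contact_force: [0.3, -0.4, 0.0]
opening: 0.0918
grip_force: 0.0
```

Emit:
apply_moves(motion="0 0 0 0 0 0 0;0 0 0 0 0 0 0;0 0 0 0 0 0 0;0 0 0 0 0 0 0;0 0 0 0 0 0 0;0 0 0 0 0 0 0", force=40)

```text
time: 9.72
tool_pos: [0.4689, 0.1688, 0.0579]
tool_rot: [3.141, 0.0, 1.573]
contact_force: [-0.0, 0.1, 0.1]
opening: 0.0455
grip_force: 40.0
```

Emit:
apply_moves(motion="0 0 0 -1 0 0 0;0 0 0 -2.5 0 0 0;0 0 0 -3.5 0 0 0;0 0 0 -3.5 0 0 0;0 0 0 -3.5 0 0 0;0 0 0 0 0 0 0;0 0 0 0 0 0 0;0 0 0 0 0 0 0")

```text
time: 10.72
tool_pos: [0.4677, 0.1686, 0.1962]
tool_rot: [-3.138, 0.001, 1.573]
contact_force: [-0.1, 0.5, -5.0]
opening: 0.0452
grip_force: 40.0
```

```bash
python3 - <<'E'
from h import *
s=robot.observe(); p=robot.read_camera("wrist"); q=p["img"]; np.save("w5.npy",dict(p=p,s=s),allow_pickle=True)
z=s["tool_pos"][2]+.0122; print(s)
print(proj(p,[[*s["tool_pos"][:2],z+.047]],s))
save("w5.png",cv2.resize(q[110:260,170:350],None,fx=4,fy=4,interpolation=cv2.INTER_CUBIC))
E
```

```text
{'time': 10.725, 'qpos': array([ 1.91688373e-01,  2.89916264e-01,  1.58756142e+00, -1.00350881e-04,
        1.26770361e+00,  1.89795879e-01]), 'qvel': array([ 0.00082187,  0.00145188, -0.00857428, -0.00126542,  0.00094798,
       -0.00047697]), 'joint_efforts': array([ 2.24163488e-02, -4.27229118e+01, -2.59292418e+01,  8.18407070e-02,
        3.31395864e-02, -2.04229641e-04]), 'tool_pos': array([0.46774443, 0.16856676, 0.19616618]), 'tool_rot': array([-3.13808650e+00,  7.70977973e-04,  1.57272030e+00]), 'contact_force': array([-0.05427687,  0.46396039, -4.97756913]), 'torque': array([-0.06227956, -0.11260421, -0.00572267]), 'grip_force': 39.999173283576965, 'opening': 0.04518665587097333}
[[258.47696625 258.77773162]]
```

View pics/w5.png

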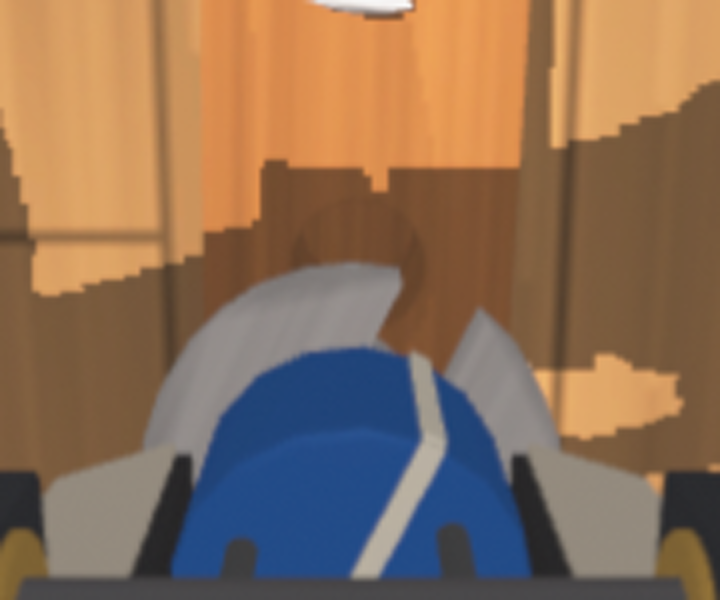

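```bash
python3 - <<'E'
from h import *
d=np.load("w5.npy",allow_pickle=True).item(); p,s=d["p"],d["s"]
z=s["tool_pos"][2]+.0122; c,sn=np.cos(s["tool_rot"][2]),np.sin(s["tool_rot"][2])
def f(L,zz):
    X=onz(p,np.array(L)/4.+[170,110]-.4,zz,s)-s["tool_pos"]; return np.c_[X[:,0],X[:,1]]
A=f([(433,440),(367,575)],z+.047); v=A[0]-A[1]; print("line",A,np.degrees(np.arctan2(v[1],v[0])))
B=f([(401,268),(481,310),(377,342),(447,372)],z+.011); m=(B[0]+B[1])/2
a=B[0]-B[2];b=B[1]-B[3]; print(B,np.degrees(np.arctan2(m[1],m[0])),[np.degrees(np.arctan2(x[1],x[0])) for x in(a,b)],np.linalg.norm(B,axis=1))
F=f([(320,267),(360,262),(400,268),(200,345),(150,440),(545,420),(481,310)],z+.011); 
# circle fit r=32.5
from scipy.optimize import least_squares
print(least_squares(lambda q:np.hypot(*(F-q).T)-.0325,[0,0]).x, np.hypot(*F.T))
E
```

```text
line [[0.00922859 0.02090826]
 [0.00141772 0.00300471]] 66.42954413711868
[[0.00655271 0.03377695]
 [0.01841704 0.02746769]
 [0.0031327  0.0225197 ]
 [0.01362829 0.01786994]] 67.81902554273073 [np.float64(73.10092019441292), np.float64(63.48332836313924)] [0.03440669 0.03307055 0.02273655 0.02247365]
[-0.00029726  0.00124704] [0.03430648 0.03466369 0.03437888 0.03194727 0.03205967 0.03043245
 0.03307055]
```

Emit:
apply_moves(motion="0 0 0 0 0 0 0.176;0 0 0 0 0 0 0.176;0 0 0 0 0 0 0.177;0 0 0 0 0 0 0;0 -3 3 0 0 0 0;0 -4 4.1 0 0 0 0;0 -4 4.1 0 0 0 0;0 -4 4.1 0 0 0 0;0 -4 4.1 0 0 0 0;0 -4 4.1 0 0 0 0;0 -3.6 3.7 0 0 0 0;0 -2 2.2 0 0 0 0;0 0 0 0 0 0 0;0 0 0 0 0 0 0;0 0 0 0 0 0 0")

```text
time: 12.65
tool_pos: [0.579, -0.225, 0.1979]
tool_rot: [-3.141, -0.0, 1.046]
contact_force: [0.3, -0.2, -4.1]
opening: 0.0453
grip_force: 40.0
```

```bash
cat > err.py <<'E'
from h import *
s=robot.observe(); y=s["tool_rot"][2]; c,n=np.cos(y),np.sin(y); dx,dy=np.array([.578,-.226])-s["tool_pos"][:2]
print("t",s["time"],"z",s["tool_pos"][2],"yaw",y,"need tool x,y mm",1e3*(c*dx+n*dy),1e3*(n*dx-c*dy),"dyaw",1.044-y)
print(np.round(s["contact_force"],1),np.round(s["torque"],3))
E
python3 err.py; python3 - <<'E'
from h import *
s=robot.observe(); p=robot.read_camera("wrist"); np.save("w6.npy",dict(p=p,s=s),allow_pickle=True)
save("w6.png",cv2.resize(p["img"][60:260,130:390],None,fx=3,fy=3,interpolation=cv2.INTER_CUBIC))
E
```

```text
t 12.65 z 0.1979323578928164 yaw 1.0461445744112228 need tool x,y mm -1.3308752054998017 -0.3578736494122017 dyaw -0.0021445744112227327
[ 0.3 -0.2 -4.1] [ 0.012 -0.061  0.039]
```

View pics/w6.png

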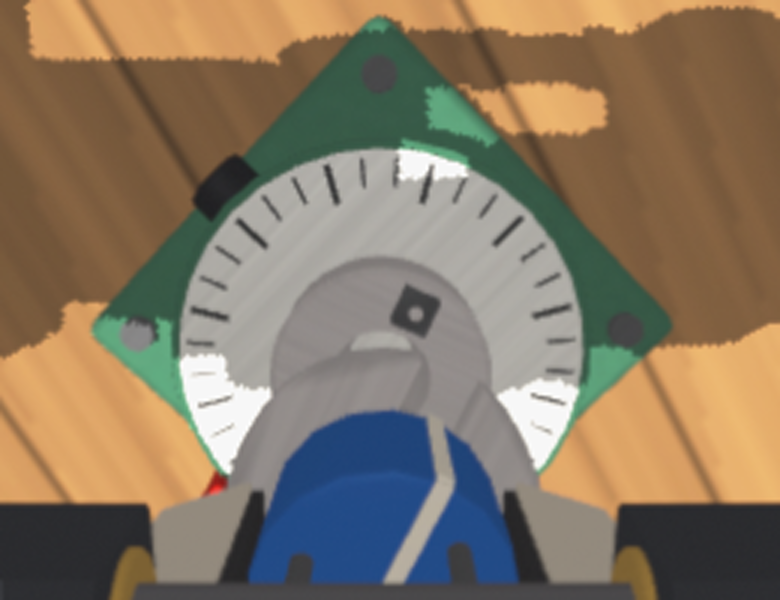

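```bash
python3 - <<'E'
from h import *
from scipy.optimize import least_squares
d=np.load("w6.npy",allow_pickle=True).item(); p,s=d["p"],d["s"]
f=lambda L,z: onz(p,np.array(L)/3.+[130,60]-.4,z,s)[:,:2]
N=f([(271,360),(490,360),(380,256),(310,285),(454,285)],.105); D=least_squares(lambda q:np.hypot(*(N-q).T)-.037,[.578,-.226]); c=D.x
g=f([(415,307)],.116)[0]-c; print("nose",c,D.fun,"dog",np.hypot(*g),np.degrees(np.arctan2(g[1],g[0])))
Dl=f([(181,355),(583,355),(382,150)],.084); print("dial",Dl)
z=s["tool_pos"][2]+.0122
A=f([(450,480),(394,583)],z+.047)-s["tool_pos"][:2]; v=A[0]-A[1]; a=np.degrees(np.arctan2(v[1],v[0])); print("line",a, a-np.degrees(s["tool_rot"][2]),A)
E
```

```text
nose [ 0.57788126 -0.22403029] [-0.00067986 -0.00096231  0.00070701 -0.00057656 -0.00011693] dog 0.025532524949264657 35.275637343457944
dial [[ 0.5170291  -0.18817407]
 [ 0.63977778 -0.25930391]
 [ 0.61346088 -0.16332187]]
line 33.88805405057224 -26.051614823700525 [[0.01896971 0.0126839 ]
 [0.00216001 0.00139334]]
```

Emit:
apply_moves(motion="0 -0.08 -0.08 1 0 0 -0.01;0 0 0 2 0 0 0;0 0 0 1.5 0 0 0;0 0 0 1 0 0 0;0 0 0 1 0 0 0;0 0 0 0.8 0 0 0;0 0 0 0.5 0 0 0;0 0 0 0.3 0 0 0;0 0 0 0 0 0 0;0 0 0 0 0 0 0;0 0 0 0 0 0 0")

```text
time: 14.08
tool_pos: [0.5781, -0.2266, 0.1172]
tool_rot: [3.141, 0.0, 1.054]
contact_force: [-0.5, 0.5, -4.2]
opening: 0.0452
grip_force: 40.0
```

```bash
python3 err.py
```

```text
t 14.075 z 0.11721899787755968 yaw 1.0538194780201593 need tool x,y mm 0.4854708017942345 -0.4393224684152533 dyaw -0.009819478020159256
[-0.5  0.5 -4.2] [-0.057 -0.038 -0.072]
```

Emit:
apply_moves(motion="0 0.1 -0.04 0.1 0 0 0;0 0 0 0.1 0 0 0;0 0 0 0.1 0 0 0;0 0 0 0.1 0 0 0;0 0 0 0.1 0 0 0;0 0 0 0.1 0 0 0;0 0 0 0.1 0 0 0;0 0 0 0.1 0 0 0;0 0 0 0.1 0 0 0;0 0 0 0.1 0 0 0;0 0 0 0.05 0 0 0;0 0 0 0.05 0 0 0;0 0 0 0.05 0 0 0;0 0 0 0.05 0 0 0;0 0 0 0 0 0 0")

```text
time: 15.95
tool_pos: [0.5781, -0.2255, 0.1049]
tool_rot: [-3.142, 0.0, 1.054]
contact_force: [1.0, -0.3, -4.0]
opening: 0.0455
grip_force: 40.0
```

```bash
python3 err.py
```

```text
t 15.95 z 0.10486698094330821 yaw 1.053794040994831 need tool x,y mm -0.5184966557128132 0.15539593970941115 dyaw -0.009794040994830944
[ 1.  -0.3 -4. ] [-0.027 -0.094 -0.018]
```

Near dog-top height with no contact yet; continue slowly.

Emit:
apply_moves(motion="0 0 0 0.05 0 0 0;0 0 0 0.05 0 0 0;0 0 0 0.05 0 0 0;0 0 0 0.05 0 0 0;0 0 0 0 0 0 0")

```text
time: 16.58
tool_pos: [0.5781, -0.2255, 0.1028]
tool_rot: [-3.142, 0.0, 1.054]
contact_force: [-0.5, 0.1, -3.6]
opening: 0.0452
grip_force: 40.0
```

```bash
python3 err.py
```

```text
t 16.575 z 0.10284573762807932 yaw 1.0538031390002025 need tool x,y mm -0.5111196762709695 0.16407604390051994 dyaw -0.009803139000202465
[-0.5  0.1 -3.6] [-0.048 -0.025  0.024]
```

Emit:
apply_moves(motion="0 0 0 0.05 0 0 0;0 0 0 0.05 0 0 0;0 0 0 0.05 0 0 0;0 0 0 0.05 0 0 0;0 0 0 0 0 0 0")

```text
time: 17.2
tool_pos: [0.5781, -0.2255, 0.1009]
tool_rot: [-3.142, 0.0, 1.054]
contact_force: [-0.1, 0.4, -3.6]
opening: 0.045
grip_force: 40.0
```

```bash
python3 err.py
```

```text
t 17.2 z 0.10085298649009966 yaw 1.05378550394439 need tool x,y mm -0.5071395494192468 0.16599105813595488 dyaw -0.009785503944389928
[-0.1  0.4 -3.6] [ 0.035 -0.064 -0.002]
```

Emit:
apply_moves(motion="0 0 0 0.05 0 0 0;0 0 0 0.05 0 0 0;0 0 0 0.05 0 0 0;0 0 0 0.05 0 0 0;0 0 0 0 0 0 0")

```text
time: 17.82
tool_pos: [0.5784, -0.2255, 0.0993]
tool_rot: [3.141, -0.0, 1.054]
contact_force: [-0.2, 0.2, -0.7]
opening: 0.0455
grip_force: 40.0
```

```bash
python3 err.py
```

```text
t 17.825 z 0.09932531790870266 yaw 1.0538293032174026 need tool x,y mm -0.6177003914573236 -0.0937611793542903 dyaw -0.009829303217402607
[-0.2  0.2 -0.7] [ 0.134 -0.032 -0.019]
```

Emit:
apply_moves(motion="0 0 0 0.05 0 0 0;0 0 0 0.05 0 0 0;0 0 0 0.05 0 0 0;0 0 0 0.05 0 0 0;0 0 0 0 0 0 0")

```text
time: 18.45
tool_pos: [0.5784, -0.2257, 0.098]
tool_rot: [3.14, 0.0, 1.054]
contact_force: [-1.1, 1.4, 6.0]
opening: 0.0456
grip_force: 40.0
```

```bash
python3 err.py
```

```text
t 18.45 z 0.09800793550123461 yaw 1.0537533984001881 need tool x,y mm -0.44098196114096216 -0.23621925985266554 dyaw -0.009753398400188074
[-1.1  1.4  6. ] [0.268 0.262 0.035]
```

Emit:
apply_moves(motion="0 0 0 0.05 0 0 0;0 0 0 0.05 0 0 0;0 0 0 0.05 0 0 0;0 0 0 0 0 0 0")

```text
time: 18.95
tool_pos: [0.5781, -0.2256, 0.0953]
tool_rot: [3.141, 0.0, 1.054]
contact_force: [-0.8, 1.1, 1.3]
opening: 0.0452
grip_force: 40.0
```

```bash
python3 err.py
```

```text
t 18.95 z 0.09533842795598346 yaw 1.0537384430367802 need tool x,y mm -0.3644946367360526 0.09798347106216106 dyaw -0.009738443036780176
[-0.8  1.1  1.3] [-0.011  0.184 -0.022]
```

Emit:
apply_moves(motion="0 0 0 0.05 0 0 0;0 0 0 0.05 0 0 0;0 0 0 0.05 0 0 0;0 0 0 0.05 0 0 0;0 0 0 0 0 0 0")

```text
time: 19.58
tool_pos: [0.5779, -0.2256, 0.093]
tool_rot: [-3.141, 0.0, 1.054]
contact_force: [-1.1, -1.1, -3.5]
opening: 0.0453
grip_force: 40.0
```

```bash
python3 err.py
```

```text
t 19.575 z 0.09295301260395483 yaw 1.0537963177645473 need tool x,y mm -0.279361756914855 0.31412328228450853 dyaw -0.009796317764547258
[-1.1 -1.1 -3.5] [-0.361  0.096 -0.003]
```

Emit:
apply_moves(motion="0 0 0 0.05 0 0 0;0 0 0 0.05 0 0 0;0 0 0 0 0 0 0;0 0 0 0 0 0 0")

```text
time: 20.08
tool_pos: [0.5779, -0.2256, 0.0928]
tool_rot: [3.142, 0.0, 1.054]
contact_force: [-5.1, -2.5, 4.7]
opening: 0.0449
grip_force: 40.0
```

```bash
python3 err.py
```

```text
t 20.075 z 0.09281100551171079 yaw 1.0537955587656838 need tool x,y mm -0.30160786802271683 0.24861709750506372 dyaw -0.00979555876568372
[-5.1 -2.5  4.7] [-0.26   0.863 -0.021]
```

Emit:
apply_moves(motion="0 -0.03 -0.03 -0.04 0 0 0;0 0 0 0 0 0 0.02;0 0 0 0 0 0 0.03;0 0 0 0 0 0 0.03;0 0 0 0 0 0 0.03;0 0 0 0 0 0 0.03;0 0 0 0 0 0 0.03;0 0 0 0 0 0 0.03;0 0 0 0 0 0 0.03;0 0 0 0 0 0 0.03;0 0 0 0 0 0 0.03;0 0 0 0 0 0 0.03;0 0 0 0 0 0 0.03;0 0 0 0 0 0 0;0 0 0 0 0 0 0")

```text
time: 21.95
tool_pos: [0.578, -0.2259, 0.0929]
tool_rot: [3.141, -0.0, 0.702]
contact_force: [0.1, -5.1, -0.2]
opening: 0.0453
grip_force: 40.0
```

```bash
python3 err.py; python3 - <<'E'
from h import *
s=robot.observe(); p=robot.read_camera("wrist"); np.save("w7.npy",dict(p=p,s=s),allow_pickle=True)
save("w7.png",cv2.resize(p["img"][120:270,160:360],None,fx=4,fy=4,interpolation=cv2.INTER_CUBIC))
E
```

```text
t 21.95 z 0.09287320418351011 yaw 0.7023790063310911 need tool x,y mm -0.03551680763672947 0.04112579461275583 dyaw 0.34162099366890897
[ 0.1 -5.1 -0.2] [-0.964 -0.182  0.005]
```

View pics/w7.png

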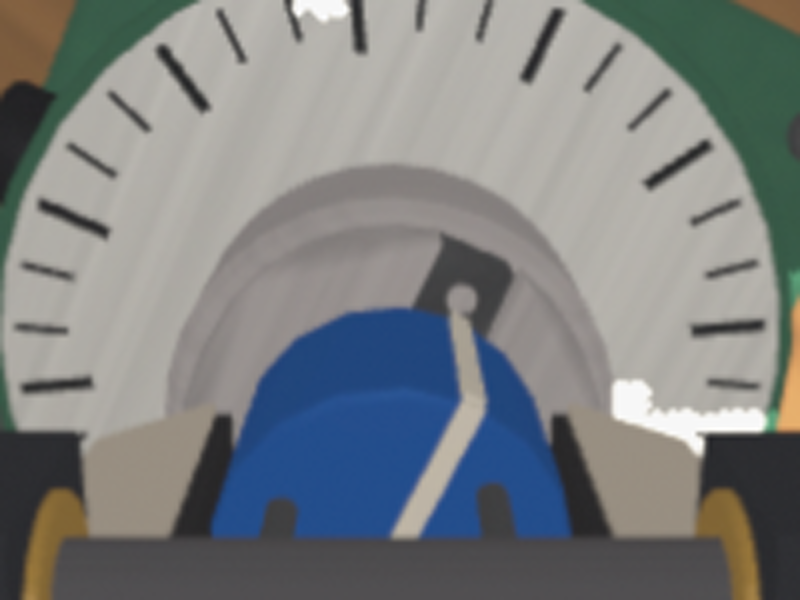

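Emit:
apply_moves(motion="100 0 0 0 0 0 0;100 0 0 0 0 0 0;100 0 0 0 0 0 0;100 0 0 0 0 0 0;100 0 0 0 0 0 0;100 0 0 0 0 0 0;100 0 0 0 0 0 0;100 0 0 -1.5 0 0 0;100 0 0 -3 0 0 0;100 0 0 -4 0 0 0;100 0 0 -4 0 0 0;100 0 0 -4 0 0 0;100 0 0 0 0 0 0;100 0 0 0 0 0 0;100 0 0 0 0 0 0")

```text
time: 23.88
tool_pos: [0.5772, -0.2253, 0.2567]
tool_rot: [-3.139, 0.001, 0.704]
contact_force: [0.8, -0.7, 0.4]
opening: 0.092
grip_force: 0.0
```

```bash
python3 err.py; python3 - <<'E'
from h import *
s=robot.observe(); p=robot.read_camera("wrist"); np.save("w8.npy",dict(p=p,s=s),allow_pickle=True)
save("w8.png",cv2.resize(p["img"][80:230,160:360],None,fx=4,fy=4,interpolation=cv2.INTER_CUBIC))
E
```

```text
t 23.875 z 0.2566637808912632 yaw 0.7037904499090679 need tool x,y mm 0.17129733502055208 1.0631265403235157 dyaw 0.3402095500909321
[ 0.8 -0.7  0.4] [-0.013 -0.003  0.027]
```

View pics/w8.png

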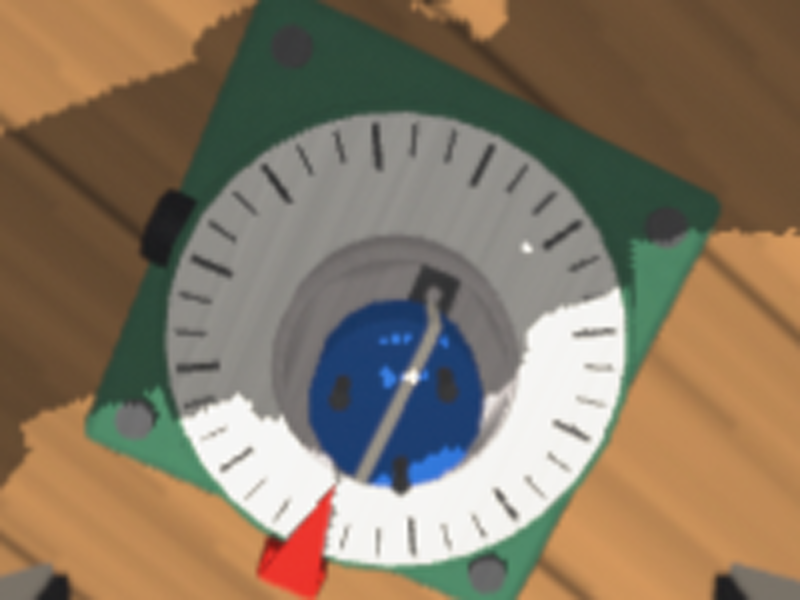

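```bash
python3 - <<'E'
from h import *
d=np.load("w8.npy",allow_pickle=True).item(); p,s=d["p"],d["s"]
f=lambda L,z: onz(p,np.array(L)/4.+[160,80]-.4,z,s)[:,:2]
an=lambda v: np.degrees(np.arctan2(v[1],v[0]))
A=f([(435,322),(362,480)],.152); print("line",an(A[0]-A[1]),A,np.linalg.norm(A[0]-A[1]))
S=f([(292,47),(666,226),(487,573),(134,418)],.04); print("base",an(S[0]-S[3]),an(S[1]-S[2]),an(S[0]-S[1])-90,an(S[3]-S[2])-90,S.mean(0))
g=f([(435,288)],.116)[0]; C=f([(397,357)],.105)
print("dog",an(g-np.array([.578,-.2255])),"tip",f([(333,487)],.084))
E
```

```text
line 16.165448679237688 [[ 0.60002645 -0.21957133]
 [ 0.55615793 -0.23228763]] 0.045674399296595836
base 15.172340369742813 15.52068867313304 15.571827306595978 15.386906974101237 [ 0.5783093  -0.22481608]
dog 15.974553181592068 tip [[ 0.53095905 -0.23893551]]
```

```bash
python3 -c "
from cell import robot
print(robot.hand_in())"
```

```text
the job is handed in; nothing more can be done
None
```

The blue holder is seated fully home over the dogs, its white line within about 1° of the red pointer by my camera measurement. It has been released, the arm is clear above it, and I handed the job in at about 24 s. The hand-in returned no verdict.

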